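# Refill a spray bottle on the sloping filling station

### The job

Refill the spray bottle with the red head: keep hold of it by its aluminium body, set its base squarely in the cup of the blue refill station and press it in along the cup's slope until the sprung orange pad is fully down, without ramming it, and keep it down for two full seconds. Then set it down (do not drop it) standing upright in the green tray, let go, and leave the other bottles and the paint tin where they are.

Things in the scene. Friction and masses are not known exactly. Their poses are not given: they have to be found in the camera images.
- red_bottle_mid (a point): Bottle to refill: loose upright aluminium spray bottle, red head and red band at its foot, 50 mm in diameter, 140 mm tall. This point: on its axis half-way up, 70 mm above the base, z to the head. Grip the straight wall 20 to 35 mm above this point, so that the head clears the gripper's body. It starts in any of three places among the other two bottles, centres about 90 to 150 mm apart.
- blue_bottle_mid (a point): Bystander: the same bottle with blue spray head and blue band at its foot. This point lies on its axis, half-way up, 70 mm above its base.
- black_bottle_mid (a point): Bystander: the same bottle with black spray head and black band at its foot. This point lies on its axis, half-way up, 70 mm above its base.
- cup_rim (a point): Centre of the mouth of the station's aluminium filling cup. z: the cup's axis, out of the cup (up, leaning 30 degrees to the station's low front edge); x up the slope; y level. Mouth 70 mm wide, tapering over 10 mm to a bore 56 mm wide; the cup stands 38 mm off the panel. The orange pad lies 6 to 18 mm below the mouth when up: its depth differs each time and must be felt.
- pad (a joint): Travel of the sprung orange pad in the cup, along the cup's axis: 0 m is up, 0.008 m is fully down on a hard stop. It begins to yield at 6 N and takes 16 N to hold fully down; the bottle's weight alone does not move it. It springs back when let go.
- tray: Loose green tray, 170 mm (its x) by 150 mm (its y), 20 mm high, walls and floor 4 mm, empty. Origin at the centre of its underside; the floor inside is 4 mm above it.
- tin_mid (a point): Bystander: closed yellow paint tin, 94 mm in diameter, 101 mm tall, beyond the tray. This point lies on its axis 50 mm above its base.
- red_bottle: The same red-headed bottle: origin at the centre of its flat base, z to the head. Straight wall from the base to 112 mm up, shoulder to 122 mm, head 25 mm wide to 140 mm. 0.14 to 0.28 kg.
- station: Refill station: fixed blue wedge-shaped steel console, 220 mm deep, 190 mm wide, 50 mm high at the front and 177 mm at the back; its panel slopes 30 degrees and faces the robot and somewhat to its right. Gauge and knob (18 mm high) on the upper part of the panel, above the cup. Origin at the centre of its footprint, x from the low front edge to the back.
Things that resemble listed ones, but are neither listed nor needed, are in the scene too. Leave any yellow look-alike of the red_bottle alone.

How it is judged (in metres and radians):
On the way:
1. the bottle, held in the fingers and square in the cup, keeps the pad fully down (at least 6.8 of 8 mm) for 2 s (value of joint pad above 0.0068 m and contact force between red_bottle and station above 5 N and contact force between the fingers and red_bottle above 2 N and angle between the z axis of red_bottle and the z axis of cup_rim, either way round below 0.15 rad and z of red_bottle in the frame of cup_rim below -0.011 m and x of red_bottle in the frame of cup_rim between -0.008 and 0.008 m and y of red_bottle in the frame of cup_rim between -0.008 and 0.008 m), for 2 s.
At the end, for the whole second after the job is handed in: The red-headed bottle stands upright (within 0.08 rad) and at rest on the floor of the green tray, wholly inside its walls, let go; the tray stands flat on the bench; the pad has sprung back up (under 1.5 mm) (x of red_bottle_mid in the frame of tray between -0.065 and 0.065 m and y of red_bottle_mid in the frame of tray between -0.055 and 0.055 m and z of red_bottle_mid in the frame of tray between 0.066 and 0.082 m and angle between red_bottle_mid's own z axis and vertical below 0.08 rad and angle between tray's own z axis and vertical below 0.05 rad and linear speed of red_bottle below 0.02 m/s and value of joint pad below 0.0015 m and contact force between the fingers and red_bottle below 0.05 N); the robot touches nothing.
It fails at once if the bottle is rammed against the refill station (more than 60 N) (contact force between red_bottle and station above 60 N).
It fails at once if the red-headed bottle is let fall or knocked over (moves faster than 0.33 m/s while no finger touches it) (linear speed of red_bottle above 0.33 m/s and contact force between the fingers and red_bottle below 0.05 N).
It fails at once if the blue-headed bottle is pushed more than 20 mm or tipped (distance of blue_bottle_mid from where it was at the start of the episode above 0.02 m or angle between blue_bottle_mid's own z axis and vertical above 0.2 rad).
It fails at once if the black-headed bottle is pushed more than 20 mm or tipped (distance of black_bottle_mid from where it was at the start of the episode above 0.02 m or angle between black_bottle_mid's own z axis and vertical above 0.2 rad).
It fails at once if the paint tin is pushed more than 20 mm or tipped (distance of tin_mid from where it was at the start of the episode above 0.02 m or angle between tin_mid's own z axis and vertical above 0.2 rad).
It also fails if it takes over 72 s, if anything falls off the work surface, if the arm or the gripper's body presses on something with over 40 N, if the wrist force passes 120 N, or if a joint passes its speed limit or range.

### The arm

A 6-joint arm with a two-finger parallel gripper is mounted at the origin on the work surface. World frame = base frame: x ahead of the robot, y to its left, z up, the work surface at z = 0. Lengths are in mm, angles in rad, forces in N, time in s.
With the tool pointing down it reaches from about 400 to 825 mm from the base axis. Payload 7 kg.
Tool frame: the origin (TCP) lies at the very end of the fingers, on their centre line; the grasp point (between the pads) lies 19 mm behind it; z points along the fingers, y is the line along which they close (so a half turn about z gives the same grasp; the last joint's range is limited). The gripper opens to 85 mm and grips with 20 to 120 N. Pads are 22 mm wide; open, the fingers measure 114 mm over their backs; the gripper's body (76 mm by 85 mm) begins 54 mm behind the grasp point. The pads swing forward as they close: fully open they stand 13 mm farther back than shut.
Start: joints at [-0.981, 0.359, 0.012, 0, -1.224, -0.288], TCP at [200.61, -644.477, 231.302] pointing down, gripper open.
Joint ranges: [-3.07, 3.07], [-1.43, 2.12], [-1.02, 1.25], [-3.03, 1.67], [-3.05, -0], [-3.03, 3.03]. Speed limits (rad/s): [2.39, 2.39, 3.01, 3.14, 3.14, 3.14].

### API

Orientations are given as a rotation vector (axis times angle).
In Python, from workcell import ctrl gives the robot as it stands.
- The arm moves only by the tool servo_tool, never from a script. Its argument "steps" is a list of rows, each a list of 2 entries, a list of its own where there are three numbers: the shift along the tool's x, y, z in m, then the turn, a rotation vector about the tool's x, y, z in rad. In form: [[[dx, dy, dz], [wx, wy, wz]], ...]. A call has 1 to 5 rows; each row shifts and turns the commanded pose from where the row before left it, along the tool's axes as they then stand; what a row does not reach is not made up. A row lasts 1/8 s, in which the tool goes at most 62.5 mm and 10.7 degrees, less where a joint would pass 70% of its speed; a pose out of reach is approached as far as the arm can. A call with a gripper value outside its range is refused whole. "hand" is the finger opening in m, from 0 to 0.0854, set as the call begins (left out, the last holds). The fingers move at their own pace and stop on an object; the grip force is fixed at half the most. Time passes only in rows, so rows that do not move let the fingers close. It gives the time, the measured TCP pose, the force, the opening and the grip force at its end, in the units of the state.
- ctrl.state(): the state, without advancing time (a new reading comes with each control period).
- ctrl.get_image(name): name is "side" or "top" or "wrist"; returns the picture (420x560x3 uint8, red, green, blue); there is no depth.
- ctrl.get_calibration(name): a dict with "fovy" (degrees; the focal length in pixels is half the picture's height over the tangent of half this angle, whatever the lens; pixels are square), "cx", "cy" (the principal point, pixels), "R" (3x3) and "t" (3): a world point X has camera coordinates R X + t; the wrist camera has in their place "tool_from_camera" (4x4, takes a point from camera to tool coordinates, whose origin is the TCP and whose axes are the flange's). Camera axes: x right, y down, z forward; pixel columns grow to the right and rows downward; lengths in mm; the calibration is good to about 2 mm. A picture is of the moment at which its call begins: read the wrist's pose just before it. get_calibration takes no time and is no camera call.
- ctrl.finish_job(): hands the job in; it is judged then, once.
The state is a dict: "time_s": time; "joints": joint angles; "qd": joint speeds; "effort": joint torques, N m; "position": TCP position; "tcp_rot": TCP orientation; "wrist_force": force on the tool from outside, world axes, zero at the start; "moment": the same for the moment, N m; "grip_width": finger opening in mm; "finger_force": force on a finger pad.
Only numpy, scipy, OpenCV 4.12 (cv2) and the standard library are available. Lean on these libraries where they do the work, as an engineer would, in place of code of your own. Each camera call takes 0.05 s, during which the arm holds its last target. There are 200 camera calls.

## Working session

There is one attempt and no reset: what is moved stays moved. The work goes in short steps, Python scripts to look and compute and a tool call to move; the robot and the scene stay as the last step left them, time stands still between calls to the robot, and variables do not carry over. Pictures are saved under pics/ and viewed, at most 10 in all, crops included, and the job is handed in when it is done.

Besides the shell and the picture viewer there is one more tool, called after "Request:" as name(argument=value, ...) on one line, values as JSON. servo_tool: Moves the arm, as the interface text tells. Its arguments: {"type":"object","properties":{"steps":{"type":"array"},"hand":{"type":"number"}},"required":["steps"]}

```bash
mkdir -p pics; ls; python3 - <<'E'
from workcell import ctrl
import cv2,numpy as np,json
for n in("top","side"):
    im=ctrl.get_image(n); cv2.imwrite(f"pics/{n}0.png",im[:,:,::-1]); np.save(f"pics/{n}0.npy",im)
    print(n,{k:(np.round(np.array(v),4).tolist()) for k,v in ctrl.get_calibration(n).items()})
print({k:(np.round(np.array(v),4).tolist()) for k,v in ctrl.get_calibration("wrist").items()})
print(ctrl.state())
E
```

```text
pics
top {'fovy': 52.2733, 'cx': 277.8678, 'cy': 211.8921, 'R': [[-0.0111, -0.9999, 0.0012], [-0.9809, 0.0106, -0.1942], [0.1942, -0.0033, -0.981]], 't': [-55.976, 589.1778, 1057.2511]}
side {'fovy': 54.0411, 'cx': 273.589, 'cy': 213.0202, 'R': [[-0.9436, -0.3312, 0.0056], [-0.1615, 0.4451, -0.8808], [0.2892, -0.832, -0.4735]], 't': [501.945, 216.5619, 885.9799]}
{'fovy': 67.0975, 'cx': 284.6036, 'cy': 210.5667, 'tool_from_camera': [[0.0003, -0.9498, -0.313, 80.4771], [1.0, 0.0004, -0.0004, 0.8544], [0.0005, -0.313, 0.9498, -142.9175], [0.0, 0.0, 0.0, 1.0]]}
{'time_s': 0.1, 'joints': array([-9.80897822e-01,  3.59336085e-01,  1.11453245e-02, -3.13113883e-04,
       -1.22409282e+00, -2.88096901e-01]), 'qd': array([-1.05282161e-03, -1.64411372e-04,  1.88451652e-03,  1.35698496e-03,
       -2.27835060e-04,  4.06009837e-06]), 'effort': array([-4.32429544e-03, -5.84765196e+01,  2.94109601e+01,  6.95469886e+00,
       -3.19774670e-03, -2.04166753e-05]), 'position': array([ 200.4829117 , -644.08737156,  230.44083244]), 'tcp_rot': array([ 4.72051080e-01, -3.10555463e+00, -2.31093941e-03]), 'wrist_force': array([-0.5265679 ,  0.41253112, -0.08251349]), 'moment': array([ 0.01093468, -0.04440089, -0.03364888]), 'finger_force': 0.0, 'grip_width': 85.30624407970373}
```

View pics/top0.png

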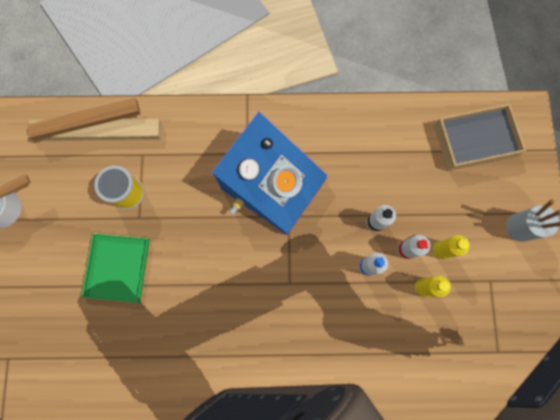

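View pics/side0.png

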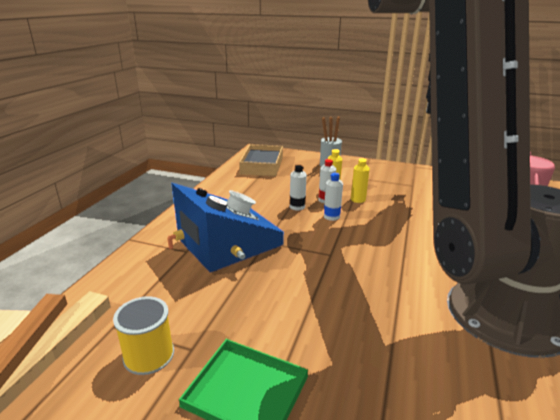

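The top picture shows these candidates. The red head is at (421,244) with its red band near (405,251). The black head is at (387,214) and the blue at (379,262). The yellow look-alikes are at (459,243) and (438,286). The cup is at (286,181), the tray at (116,268) and the tin at (115,183). I choose the bottle with the red head and red band at (421,244).

```bash
cat > h.py <<'E'
from workcell import ctrl
import cv2,numpy as np
from scipy.spatial.transform import Rotation as Ro
def cam(n,st=None):
    c=ctrl.get_calibration(n); f=210/np.tan(np.radians(c["fovy"])/2)
    if n=="wrist":
        T=np.array(c["tool_from_camera"]); Rw=Ro.from_rotvec(st["tcp_rot"]).as_matrix()
        R=(Rw@T[:3,:3]).T; C=Rw@T[:3,3]+st["position"]; t=-R@C
    else: R=np.array(c["R"]);t=np.array(c["t"])
    return f,c["cx"],c["cy"],R,t
def ray(C,uv):
    f,cx,cy,R,t=C; d=R.T@np.array([(uv[0]-cx)/f,(uv[1]-cy)/f,1]); return -R.T@t,d/np.linalg.norm(d)
def atz(C,uv,z):
    o,d=ray(C,uv); return o+d*(z-o[2])/d[2]
def tri(C1,a,C2,b):
    o1,d1=ray(C1,a);o2,d2=ray(C2,b)
    s=np.linalg.lstsq(np.c_[d1,-d2],o2-o1,rcond=None)[0]
    p,q=o1+s[0]*d1,o2+s[1]*d2; return (p+q)/2,np.linalg.norm(p-q)
def proj(C,X):
    f,cx,cy,R,t=C; p=R@np.asarray(X,float)+t; return np.array([f*p[0]/p[2]+cx,f*p[1]/p[2]+cy])
E
python3 - <<'E'
from h import *
T=cam("top");S=cam("side")
for n,a,b in[("red",(422,244),(329,164)),("blue",(380,262),(335,178)),("black",(388,213),(298,169)),("cup",(286,181),(241,204))]:
    p,e=tri(T,a,S,b);print(n,p.round(),e.round(1), atz(T,a,138).round() )
for n,z,pts in[("tray20",20,[(92,235),(150,237),(139,302),(83,298)]),("tin101",101,[(115,183)]),("station front",50,[(326,176),(289,233)]),("back177",177,[(259,114),(214,175)])]:
    print(n,[atz(T,p,z).round().tolist() for p in pts])
print("side tray",[atz(S,p,20).round().tolist() for p in [(230,343),(306,379),(182,387)]])
a=np.load("pics/top0.npy")[:,:,::-1];b=np.load("pics/side0.npy")[:,:,::-1]
c=np.hstack([cv2.resize(a[200:300,350:480],(390,300),interpolation=2),cv2.resize(b[150:250,280:380],(300,300),interpolation=2)])
d=np.hstack([cv2.resize(a[110:240,205:335],(390,300*13//13*1),interpolation=2),cv2.resize(b[170:270,165:295],(300,300),interpolation=2)])
cv2.imwrite("pics/crop1.png",np.vstack([c,d]))
E
```

```text
red [ 491. -408.  126.] 2.8 [ 491. -404.  138.]
blue [ 449. -305.  126.] 1.8 [ 449. -302.  138.]
black [ 569. -331.  128.] 0.3 [ 567. -328.  138.]
cup [655. -84. 111.] 3.2 [650. -83. 138.]
tray20 [[539.0, 434.0, 20.0], [532.0, 279.0, 20.0], [362.0, 299.0, 20.0], [374.0, 445.0, 20.0]]
tin101 [[659.0, 350.0, 101.0]]
station front [[686.0, -192.0, 50.0], [534.0, -91.0, 50.0]]
back177 [[808.0, -19.0, 177.0], [655.0, 88.0, 177.0]]
side tray [[516.0, 294.0, 20.0], [359.0, 326.0, 20.0], [551.0, 411.0, 20.0]]
```

View pics/crop1.png

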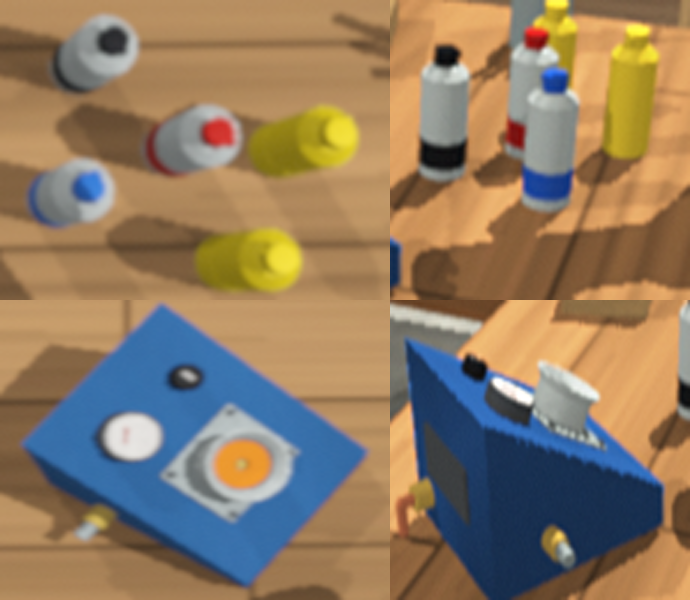

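The crop confirms the choice: red head at (217,133) and red band at (158,148), standing beside the yellow look-alike at (341,132). It also shows the cup with its orange pad at (240,463). Next I plan a hover over the bottle.

```bash
cat >> h.py <<'E'
def rotdown(deg,az=None,tilt=0):
    "tool y at world azimuth deg (tool down), then tilted so tool z leans to azimuth az by tilt deg"
    a=np.radians(deg); y=np.array([np.cos(a),np.sin(a),0]); z=np.array([0,0,-1.]); R=np.c_[np.cross(y,z),y,z]
    if az is not None:
        b=np.radians(az); ax=np.array([np.sin(b),-np.cos(b),0]) # turns -z toward az
        R=Ro.from_rotvec(ax*np.radians(tilt)).as_matrix()@R
    return R
def plan(p0,R0,p1,R1,n):
    "rows, each in the tool axes as they stand"
    w=Ro.from_matrix(R0.T@R1).as_rotvec(); P=lambda k:p0+(p1-p0)*k/n; R=lambda k:R0@Ro.from_rotvec(w*k/n).as_matrix()
    return [[(R(k).T@(P(k+1)-P(k))/1000).round(4).tolist(),(w/n).round(4).tolist()] for k in range(n)]
E
python3 - <<'E'
from h import *
T=cam("top"); print([atz(T,p,138).round() for p in[(461,240),(442,283)]])
s=ctrl.state()
for r in plan(s["position"],Ro.from_rotvec(s["tcp_rot"]).as_matrix(),np.array([491,-405,240.]),rotdown(150),10): print(r)
E
```

```text
[array([ 500., -498.,  138.]), array([ 399., -444.,  138.])]
[[-0.0348, 0.0142, -0.0009], [0.0001, 0.0, -0.0746]]
[[-0.0358, 0.0116, -0.0009], [0.0001, 0.0, -0.0746]]
[[-0.0366, 0.0089, -0.0009], [0.0001, 0.0, -0.0746]]
[[-0.0371, 0.0061, -0.0009], [0.0001, 0.0, -0.0746]]
[[-0.0375, 0.0033, -0.001], [0.0001, 0.0, -0.0746]]
[[-0.0376, 0.0005, -0.001], [0.0001, 0.0, -0.0746]]
[[-0.0376, -0.0023, -0.001], [0.0001, 0.0, -0.0746]]
[[-0.0373, -0.0051, -0.001], [0.0001, 0.0, -0.0746]]
[[-0.0368, -0.0078, -0.001], [0.0001, 0.0, -0.0746]]
[[-0.0361, -0.0105, -0.001], [0.0001, 0.0, -0.0746]]
```

Request:
servo_tool(steps=[[[-0.035,0.014,-0.001],[0,0,-0.075]],[[-0.036,0.012,-0.001],[0,0,-0.075]],[[-0.037,0.009,-0.001],[0,0,-0.075]],[[-0.037,0.006,-0.001],[0,0,-0.075]],[[-0.0375,0.003,-0.001],[0,0,-0.075]]], hand=0.085)

```text
time_s: 0.72
position: [347.2, -523.5, 236.0]
tcp_rot: [1.046, -2.962, -0.001]
wrist_force: [0.7, -0.2, 0.7]
grip_width: 84.8
finger_force: 0.0
```

Request:
servo_tool(steps=[[[-0.0375,0.0005,-0.001],[0,0,-0.075]],[[-0.0375,-0.002,-0.001],[0,0,-0.075]],[[-0.037,-0.005,-0.001],[0,0,-0.075]],[[-0.037,-0.008,-0.001],[0,0,-0.075]],[[-0.036,-0.0105,-0.001],[0,0,-0.075]]])

```text
time_s: 1.35
position: [491.7, -403.6, 241.0]
tcp_rot: [1.58, -2.715, -0.001]
wrist_force: [-0.5, -0.7, -0.1]
grip_width: 84.7
finger_force: 0.0
```

Request:
servo_tool(steps=[[[0,0,0],[0,0,0]],[[0,0,0],[0,0,0]]])

```text
time_s: 1.6
position: [490.7, -404.5, 240.9]
tcp_rot: [1.577, -2.717, -0.001]
wrist_force: [0.0, -0.6, -0.7]
grip_width: 84.9
finger_force: 0.0
```

```bash
python3 - <<'E'
from h import *
s=ctrl.state(); im=ctrl.get_image("wrist"); cv2.imwrite("pics/w1.png",im[:,:,::-1]); C=cam("wrist",s)
print(s["position"],Ro.from_rotvec(s["tcp_rot"]).as_matrix().round(3),"expect head",proj(C,[491,-405,140]),"base",proj(C,[491,-405,0]))
E
```

```text
[ 490.70990857 -404.50741198  240.86494405] [[-0.496 -0.868 -0.001]
 [-0.868  0.496  0.   ]
 [ 0.     0.001 -1.   ]] expect head [283.11756061 209.79313006] base [283.5167052  174.44645167]
```

View pics/w1.png

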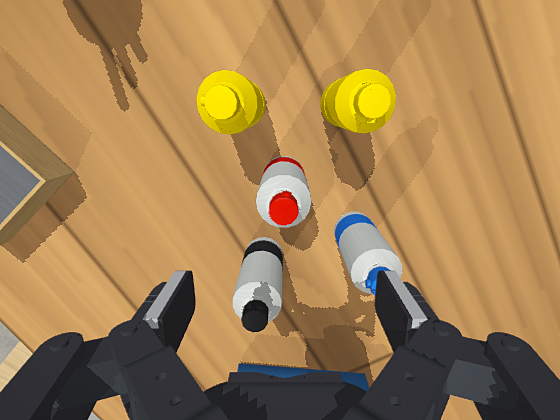

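The wrist view has the red head at (284,208), against a predicted (283,210), so the estimate holds. The neighbours stay clear of the finger lines. I descend and grip.

Request:
servo_tool(steps=[[[0,0.0005,0.04],[0,0,0]],[[0,0,0.04],[0,0,0]],[[0,0,0.04],[0,0,0]],[[0,0,0.03],[0,0,0]],[[0,0,0.015],[0,0,0]]])

```text
time_s: 2.28
position: [488.9, -404.8, 74.6]
tcp_rot: [1.574, -2.717, -0.003]
wrist_force: [0.5, -0.0, 0.2]
grip_width: 84.8
finger_force: 0.0
```

Request:
servo_tool(steps=[[[0,0,0],[0,0,0]],[[0,0,0],[0,0,0]],[[0,0,0],[0,0,0]],[[0,0,0],[0,0,0]],[[0,0,0],[0,0,0]]], hand=0.03)

```text
time_s: 2.9
position: [491.5, -405.1, 78.0]
tcp_rot: [-1.577, 2.716, -0.004]
wrist_force: [0.4, -0.2, 7.0]
grip_width: 48.1
finger_force: 62.8
```

Request:
servo_tool(steps=[[[0,0,0],[0,0,0]],[[0,0,0],[0,0,0]],[[0,0,-0.01],[0,0,0]],[[0,0,-0.02],[0,0,0]],[[0,0,-0.02],[0,0,0]]])

```text
time_s: 3.52
position: [490.2, -404.1, 127.0]
tcp_rot: [1.577, -2.717, -0.001]
wrist_force: [0.2, 0.4, -2.1]
grip_width: 48.5
finger_force: 62.1
```

```bash
cat >> h.py <<'E'
def station(O,yaw,z=None):
    y=np.radians(yaw); X=np.array([np.cos(y),np.sin(y),0]);Y=np.array([-np.sin(y),np.cos(y),0]);Z=np.array([0,0,1.])
    return np.array([O[0],O[1],0.]),np.c_[X,Y,Z]
def cupaxes(yaw):
    _,B=station((0,0),yaw); c,s=np.cos(np.pi/6),np.sin(np.pi/6)
    return np.c_[c*B[:,0]+s*B[:,2],B[:,1],-s*B[:,0]+c*B[:,2]]
E
python3 - <<'E'
from h import *
from scipy.optimize import least_squares
T=cam("top");S=cam("side")
print(tri(T,(286,180.6),S,(242,197.5)))
obs=[(T,(326.5,177),(-110,-95,50)),(T,(288.5,234),(-110,95,50)),(T,(259,113),(110,-95,177)),(T,(214,175),(110,95,177)),
     (S,(173,183),(110,-95,177)),(S,(192,212),(110,95,177))]
def f(v,full=False):
    O,B=station(v[:2],v[2]); return np.r_[[ (proj(c,O+B@np.array(p))-u) for c,u,p in obs]].ravel()
r=least_squares(f,[670,-54,55.6],loss="soft_l1"); print(r.x.round(2),f(r.x).reshape(-1,2).round(1).tolist())
O,B=station(r.x[:2],r.x[2]); ax=cupaxes(r.x[2])
for xs in(-40,-33,-26,-20):
    pan=np.array([xs,0,50+(xs+110)*np.tan(np.pi/6)]); rim=O+B@pan+38*ax[:,2]
    print(xs,rim.round(1),proj(T,rim).round(1),proj(S,rim).round(1))
E
```

```text
(array([651.27998622, -83.4480224 , 130.94281145]), np.float64(2.496163137740088))
[670.75 -52.73  54.67] [[1.6, -0.4], [-0.7, 0.6], [-0.4, -0.5], [-1.7, -0.6], [-0.1, -0.7], [15.4, -1.0]]
-40 [ 636.6 -100.9  123.3] [293.2 187.5] [249.3 198.1]
-33 [640.7 -95.2 127.4] [290.9 185.6] [247.  197.4]
-26 [644.7 -89.4 131.4] [288.6 183.6] [244.7 196.7]
-20 [648.2 -84.6 134.9] [286.6 181.9] [242.7 196. ]
```

```bash
python3 - <<'E'
from h import *
rim=np.array([649.5,-83,136]); ax=cupaxes(55)[:,2]; s=ctrl.state(); print(s["position"])
p=s["position"]+[0,0,120]
for r in plan(p,Ro.from_rotvec(s["tcp_rot"]).as_matrix(),rim+138*ax,rotdown(145,55,30),10): print(r)
print(rotdown(145,55,30)[:,2],-ax)
E
```

```text
[ 490.1688267  -404.0955507   126.96769956]
[[-0.0289, 0.0027, -0.0008], [0.0025, -0.0523, 0.0089]]
[[-0.0289, 0.003, 0.0007], [0.0025, -0.0523, 0.0089]]
[[-0.0288, 0.0032, 0.0022], [0.0025, -0.0523, 0.0089]]
[[-0.0286, 0.0035, 0.0037], [0.0025, -0.0523, 0.0089]]
[[-0.0283, 0.0038, 0.0051], [0.0025, -0.0523, 0.0089]]
[[-0.028, 0.004, 0.0066], [0.0025, -0.0523, 0.0089]]
[[-0.0276, 0.0043, 0.008], [0.0025, -0.0523, 0.0089]]
[[-0.0271, 0.0046, 0.0095], [0.0025, -0.0523, 0.0089]]
[[-0.0265, 0.0048, 0.0109], [0.0025, -0.0523, 0.0089]]
[[-0.0259, 0.0051, 0.0122], [0.0025, -0.0523, 0.0089]]
[ 0.28678822  0.40957602 -0.8660254 ] [ 0.28678822  0.40957602 -0.8660254 ]
```

Request:
servo_tool(steps=[[[0,0,-0.02],[0,0,0]],[[0,0,-0.03],[0,0,0]],[[0,0,-0.03],[0,0,0]],[[0,0,-0.03],[0,0,0]],[[0,0,-0.01],[0,0,0]]])

```text
time_s: 4.15
position: [491.0, -404.6, 248.6]
tcp_rot: [-1.576, 2.715, -0.004]
wrist_force: [-0.4, -0.2, -1.6]
grip_width: 48.7
finger_force: 62.2
```

Request:
servo_tool(steps=[[[-0.029,0.003,-0.001],[0.0025,-0.0525,0.009]],[[-0.029,0.003,0.0005],[0.0025,-0.0525,0.009]],[[-0.029,0.003,0.002],[0.0025,-0.0525,0.009]],[[-0.0285,0.0035,0.0035],[0.0025,-0.0525,0.009]],[[-0.0285,0.004,0.005],[0.0025,-0.0525,0.009]]])

```text
time_s: 4.78
position: [550.2, -270.4, 250.3]
tcp_rot: [-1.399, 2.543, 0.18]
wrist_force: [-0.3, -0.0, -2.3]
grip_width: 48.2
finger_force: 62.0
```

Request:
servo_tool(steps=[[[-0.028,0.004,0.0065],[0.0025,-0.052,0.009]],[[-0.0275,0.0045,0.008],[0.0025,-0.052,0.009]],[[-0.027,0.0045,0.0095],[0.0025,-0.052,0.009]],[[-0.0265,0.005,0.011],[0.0025,-0.052,0.009]],[[-0.026,0.005,0.012],[0.0025,-0.052,0.009]]])

```text
time_s: 5.4
position: [609.8, -138.3, 254.7]
tcp_rot: [-1.226, 2.358, 0.33]
wrist_force: [-0.5, -0.4, -1.4]
grip_width: 48.7
finger_force: 62.0
```

Request:
servo_tool(steps=[[[0,0,0],[0,0,0]],[[0,0,0],[0,0,0]],[[0,0,0],[0,0,0]]])

```text
time_s: 5.78
position: [609.8, -139.9, 255.5]
tcp_rot: [-1.227, 2.359, 0.327]
wrist_force: [0.2, 0.4, -1.7]
grip_width: 49.0
finger_force: 62.1
```

```bash
python3 - <<'E'
from h import *
s=ctrl.state(); im=ctrl.get_image("wrist"); cv2.imwrite("pics/w2.png",im[:,:,::-1]); C=cam("wrist",s)
R=Ro.from_rotvec(s["tcp_rot"]).as_matrix(); p=s["position"]; ax=cupaxes(55); rim=np.array([649.5,-83,136])
print(p,R[:,2],s["wrist_force"])
print("rim in tool",R.T@(rim-p)); 
print("rim px",[proj(C,rim+ax@np.array(v)).round(1).tolist() for v in[(0,0,0),(-35,0,0),(35,0,0),(0,35,0),(0,-35,0)]])
print("base px",[proj(C,p+R@np.array(v)).round(1).tolist() for v in[(0,0,78),(25,0,78),(0,25,78),(0,-25,78)]])
E
```

```text
[ 609.82973711 -139.92768874  255.51665302] [ 0.28667524  0.40806668 -0.866775  ] [ 0.2041879   0.42632518 -1.70623222]
rim in tool [ -0.53945006   0.26345712 138.19682137]
rim px [[284.1, 198.1], [284.1, 160.2], [284.2, 233.4], [322.1, 198.1], [246.2, 198.1]]
base px [[283.7, 219.8], [283.7, 187.0], [317.4, 219.8], [249.9, 219.8]]
```

View pics/w2.png

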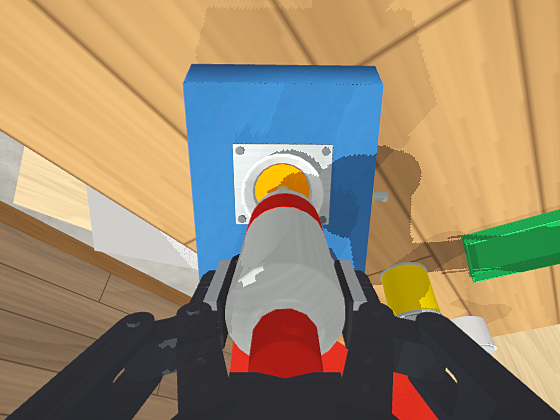

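The wrist view has the bottle held square, with its red band near (283,205). The cup mouth spans roughly x 245–321 around the orange pad at (280,180). I check the alignment in one marked close crop.

```bash
python3 - <<'E'
from h import *
s=ctrl.state(); C=cam("wrist",s); im=cv2.imread("pics/w2.png")
R=Ro.from_rotvec(s["tcp_rot"]).as_matrix(); p=s["position"]; ax=cupaxes(55); rim=np.array([649.5,-83,136])
k=6;x0,y0=225,130;c=cv2.resize(im[y0:y0+98,x0:x0+120],None,fx=k,fy=k,interpolation=0)
def dr(f,col):
    for a in np.arange(0,2*np.pi,np.pi/18):
        q=(proj(C,f(np.cos(a),np.sin(a)))-[x0-.5,y0-.5])*k; cv2.circle(c,tuple(int(v) for v in q),2,col,-1)
dr(lambda a,b:rim+ax@np.array([35*a,35*b,0]),(0,255,0)); dr(lambda a,b:rim+ax@np.array([28*a,28*b,-10]),(255,0,255)); dr(lambda a,b:p+R@np.array([25*a,25*b,78]),(255,255,0))
cv2.imwrite("pics/c2.png",c)
E
```

```text
(no output)
```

View pics/c2.png

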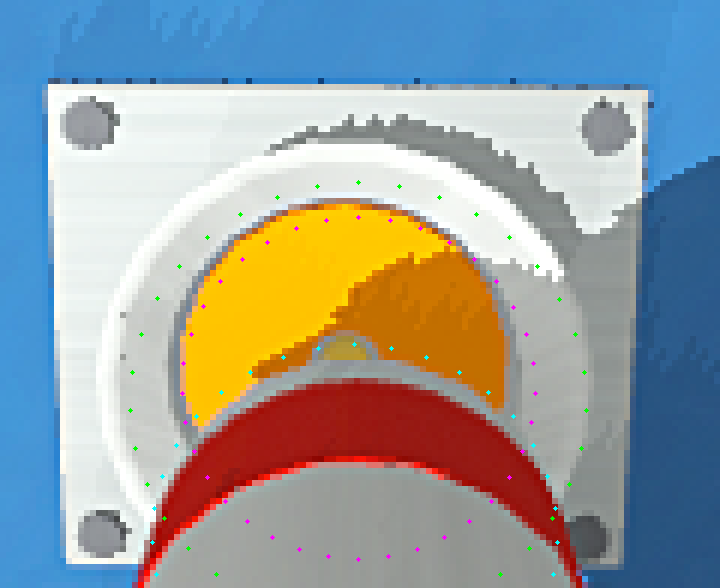

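The marked crop shows the outer ring centred at x≈346, with its top at y≈143, and the bore centred at x≈344. So the cup lies about 3 mm further along tool +x and 2 mm along −y than predicted. The bottle's foot edge is at y≈358, 14 px below its prediction (about 1.7 mm in −x). I shift and move in closer.

Request:
servo_tool(steps=[[[0.002,-0.0005,0.01],[0,0,0]],[[0.002,-0.0005,0.012],[0,0,0]],[[0,0,0.012],[0,0,0]],[[0,0,0.01],[0,0,0]],[[0,0,0.004],[0,0,0]]])

```text
time_s: 6.45
position: [622.7, -122.7, 211.2]
tcp_rot: [-1.228, 2.359, 0.329]
wrist_force: [0.1, -0.1, -1.0]
grip_width: 48.3
finger_force: 62.1
```

Request:
servo_tool(steps=[[[0,0,0],[0,0,0]],[[0,0,0],[0,0,0]]])

```text
time_s: 6.7
position: [622.9, -123.4, 212.7]
tcp_rot: [-1.227, 2.358, 0.327]
wrist_force: [-0.4, 0.3, -1.1]
grip_width: 48.6
finger_force: 62.1
```

```bash
python3 - <<'E'
from h import *
s=ctrl.state(); im=ctrl.get_image("wrist")[:,:,::-1].copy(); cv2.imwrite("pics/w3.png",im); C=cam("wrist",s)
R=Ro.from_rotvec(s["tcp_rot"]).as_matrix(); p=s["position"]; ax=cupaxes(55); rim=np.array([649.5,-83,136])+R@np.array([3.1,-2.1,0])
print(p,s["wrist_force"],R.T@(rim-p))
k=6;x0,y0=225,130;c=cv2.resize(im[y0:y0+98,x0:x0+120],None,fx=k,fy=k,interpolation=0)
def dr(f,col):
    for a in np.arange(0,2*np.pi,np.pi/18):
        q=(proj(C,f(np.cos(a),np.sin(a)))-[x0-.5,y0-.5])*k; cv2.circle(c,tuple(int(v) for v in q),2,col,-1)
dr(lambda a,b:rim+ax@np.array([38*a,38*b,0]),(0,255,0)); dr(lambda a,b:rim+ax@np.array([28*a,28*b,-10]),(255,0,255)); dr(lambda a,b:p+R@np.array([25*a-1.7,25*b-.9,78]),(255,255,0))
cv2.imwrite("pics/c3.png",c)
E
```

```text
[ 622.91234229 -123.43213796  212.69455086] [-0.36267273  0.32199245 -1.06054018] [-0.49207546 -0.54775238 90.60023717]
```

View pics/c3.png

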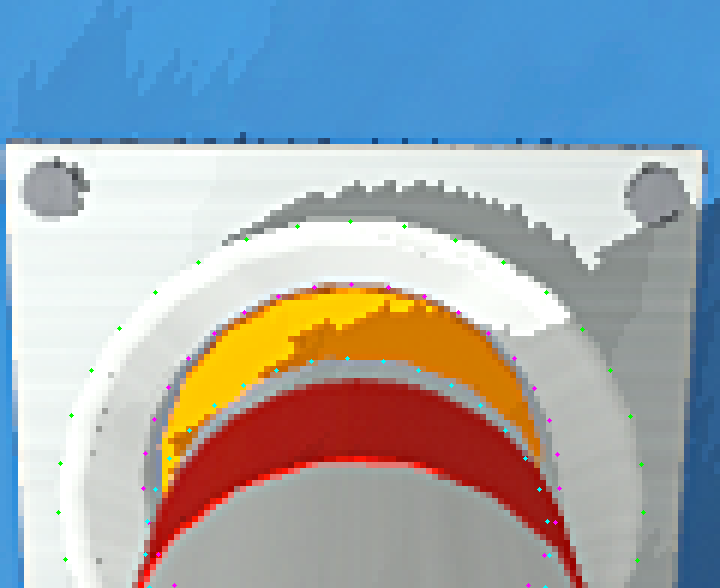

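The outer rim mark (green) fits to within about 1 px, and the foot edge sits on its mark. The bottle needs about +1 mm in tool x and 0.4 mm in y, with the rim some 12 mm ahead of the base. I go in and feel for the pad.

Request:
servo_tool(steps=[[[0.001,0.0005,0.004],[0,0,0]],[[0,0,0.005],[0,0,0]],[[0,0,0.004],[0,0,0]],[[0,0,0.003],[0,0,0]],[[0,0,0],[0,0,0]]])

```text
time_s: 7.38
position: [626.4, -117.0, 197.5]
tcp_rot: [-1.227, 2.358, 0.328]
wrist_force: [0.2, 1.3, -2.0]
grip_width: 48.4
finger_force: 62.1
```

Request:
servo_tool(steps=[[[0,0,0.001],[0,0,0]],[[0,0,0.001],[0,0,0]],[[0,0,0.001],[0,0,0]],[[0,0,0],[0,0,0]]])

```text
time_s: 7.88
position: [627.3, -115.9, 195.2]
tcp_rot: [-1.227, 2.358, 0.327]
wrist_force: [0.1, 0.9, -0.7]
grip_width: 48.5
finger_force: 62.1
```

Request:
servo_tool(steps=[[[0,0,0.001],[0,0,0]],[[0,0,0.001],[0,0,0]],[[0,0,0],[0,0,0]]])

```text
time_s: 8.25
position: [627.8, -115.1, 193.4]
tcp_rot: [-1.227, 2.358, 0.328]
wrist_force: [0.2, -0.6, -2.2]
grip_width: 48.5
finger_force: 62.1
```

Request:
servo_tool(steps=[[[0,0,0.001],[0,0,0]],[[0,0,0.001],[0,0,0]],[[0,0,0],[0,0,0]]])

```text
time_s: 8.62
position: [628.4, -114.2, 191.7]
tcp_rot: [-1.227, 2.358, 0.328]
wrist_force: [-0.6, 0.1, -1.2]
grip_width: 48.2
finger_force: 62.1
```

Request:
servo_tool(steps=[[[0,0,0.001],[0,0,0]],[[0,0,0.001],[0,0,0]],[[0,0,0],[0,0,0]]])

```text
time_s: 9.0
position: [629.0, -113.4, 189.9]
tcp_rot: [-1.227, 2.358, 0.328]
wrist_force: [0.4, -0.6, -0.9]
grip_width: 48.3
finger_force: 62.1
```

Request:
servo_tool(steps=[[[0,0,0.001],[0,0,0]],[[0,0,0.001],[0,0,0]],[[0,0,0],[0,0,0]]])

```text
time_s: 9.38
position: [629.6, -112.6, 188.2]
tcp_rot: [-1.227, 2.358, 0.328]
wrist_force: [0.3, -1.3, -0.9]
grip_width: 48.1
finger_force: 62.1
```

Request:
servo_tool(steps=[[[0,0,0.001],[0,0,0]],[[0,0,0.001],[0,0,0]],[[0,0,0],[0,0,0]]])

```text
time_s: 9.75
position: [630.1, -112.1, 187.0]
tcp_rot: [-1.228, 2.358, 0.327]
wrist_force: [-2.5, -0.8, 2.4]
grip_width: 48.1
finger_force: 62.5
```

Request:
servo_tool(steps=[[[0,0,0.001],[0,0,0]],[[0,0,0.001],[0,0,0]],[[0,0,0],[0,0,0]]])

```text
time_s: 10.12
position: [630.7, -111.2, 185.2]
tcp_rot: [-1.228, 2.358, 0.327]
wrist_force: [-4.2, -2.4, 5.8]
grip_width: 48.8
finger_force: 63.0
```

Request:
servo_tool(steps=[[[0,0,0.001],[0,0,0]],[[0,0,0.001],[0,0,0]],[[0,0,0],[0,0,0]]])

```text
time_s: 10.5
position: [631.2, -110.6, 183.7]
tcp_rot: [-1.228, 2.358, 0.327]
wrist_force: [-5.6, -3.2, 8.1]
grip_width: 48.3
finger_force: 63.2
```

Request:
servo_tool(steps=[[[0,0.0005,0.001],[0,0,0]],[[0,0,0.001],[0,0,0]],[[0,0,0],[0,0,0]]])

```text
time_s: 10.88
position: [631.6, -109.8, 182.4]
tcp_rot: [-1.228, 2.358, 0.325]
wrist_force: [-5.3, -3.5, 9.6]
grip_width: 48.3
finger_force: 63.4
```

Request:
servo_tool(steps=[[[0,0,0.001],[0,0,0]],[[0,0,0.001],[0,0,0]],[[0,0,0],[0,0,0]]])

```text
time_s: 11.25
position: [632.1, -109.2, 180.9]
tcp_rot: [-1.228, 2.358, 0.325]
wrist_force: [-7.7, -4.6, 10.9]
grip_width: 48.1
finger_force: 63.7
```

Request:
servo_tool(steps=[[[0,0,0.001],[0,0,0]],[[0,0,0],[0,0,0]]])

```text
time_s: 11.5
position: [632.4, -108.8, 180.2]
tcp_rot: [-1.228, 2.357, 0.325]
wrist_force: [-8.0, -4.4, 10.8]
grip_width: 47.9
finger_force: 63.7
```

Request:
servo_tool(steps=[[[0,0.0005,0.001],[0,0,0]],[[0,0,0.001],[0,0,0]],[[0,0,0],[0,0,0]]])

```text
time_s: 11.88
position: [632.5, -108.6, 180.0]
tcp_rot: [-1.229, 2.357, 0.323]
wrist_force: [-12.3, -8.7, 20.6]
grip_width: 48.5
finger_force: 65.0
```

Request:
servo_tool(steps=[[[0,0,0.001],[0,0,0]],[[0,0,0],[0,0,0]]])

```text
time_s: 12.12
position: [632.6, -108.6, 180.0]
tcp_rot: [-1.23, 2.356, 0.322]
wrist_force: [-16.8, -10.1, 25.2]
grip_width: 48.6
finger_force: 65.7
```

Request:
servo_tool(steps=[[[0,0,0.001],[0,0,0]],[[0,0,0],[0,0,0]]])

```text
time_s: 12.38
position: [632.7, -108.6, 180.0]
tcp_rot: [-1.23, 2.356, 0.321]
wrist_force: [-19.3, -10.8, 31.2]
grip_width: 48.4
finger_force: 66.4
```

The hard stop is felt: the force rises steeply with no further motion. I ease off slightly and hold.

Request:
servo_tool(steps=[[[0,0,-0.001],[0,0,0]],[[0,0,0],[0,0,0]],[[0,0,0],[0,0,0]],[[0,0,0],[0,0,0]],[[0,0,0],[0,0,0]]])

```text
time_s: 13.0
position: [632.5, -108.6, 180.0]
tcp_rot: [-1.23, 2.356, 0.322]
wrist_force: [-16.9, -10.6, 25.4]
grip_width: 48.4
finger_force: 65.6
```

Request:
servo_tool(steps=[[[0,0,0],[0,0,0]],[[0,0,0],[0,0,0]],[[0,0,0],[0,0,0]],[[0,0,0],[0,0,0]],[[0,0,0],[0,0,0]]])

```text
time_s: 13.62
position: [632.5, -108.6, 180.0]
tcp_rot: [-1.23, 2.356, 0.322]
wrist_force: [-15.8, -10.4, 26.2]
grip_width: 48.6
finger_force: 65.6
```

Request:
servo_tool(steps=[[[0,0,0],[0,0,0]],[[0,0,0],[0,0,0]],[[0,0,0],[0,0,0]],[[0,0,0],[0,0,0]],[[0,0,0],[0,0,0]]])

```text
time_s: 14.25
position: [632.6, -108.7, 180.0]
tcp_rot: [-1.229, 2.356, 0.322]
wrist_force: [-15.8, -9.4, 26.0]
grip_width: 48.6
finger_force: 65.6
```

Request:
servo_tool(steps=[[[0,0,0],[0,0,0]],[[0,0,0],[0,0,0]],[[0,0,0],[0,0,0]],[[0,0,0],[0,0,0]],[[0,0,0],[0,0,0]]])

```text
time_s: 14.88
position: [632.5, -108.6, 180.0]
tcp_rot: [-1.23, 2.356, 0.322]
wrist_force: [-15.8, -9.3, 26.4]
grip_width: 48.8
finger_force: 65.6
```

```bash
python3 - <<'E'
from h import *
s=ctrl.state(); R=Ro.from_rotvec(s["tcp_rot"]).as_matrix(); print(s["position"],R.T@s["wrist_force"],R.T@s["moment"],np.degrees(np.arccos(-R[:,2]@cupaxes(55)[:,2])))
im=ctrl.get_image("wrist")[:,:,::-1].copy(); cv2.imwrite("pics/w4.png",im)
b=ctrl.get_image("side")[:,:,::-1]
c=np.hstack([cv2.resize(im[110:260,200:360],(480,450),interpolation=0),cv2.resize(b[90:240,200:300],(300,450),interpolation=0)])
cv2.imwrite("pics/c4.png",c)
E
```

```text
[ 632.53981561 -108.6215071   180.01325459] [  1.25835768   7.45505893 -31.24700736] [-3.3358776   2.20854715  0.11120804] 0.258228790087464
```

View pics/c4.png

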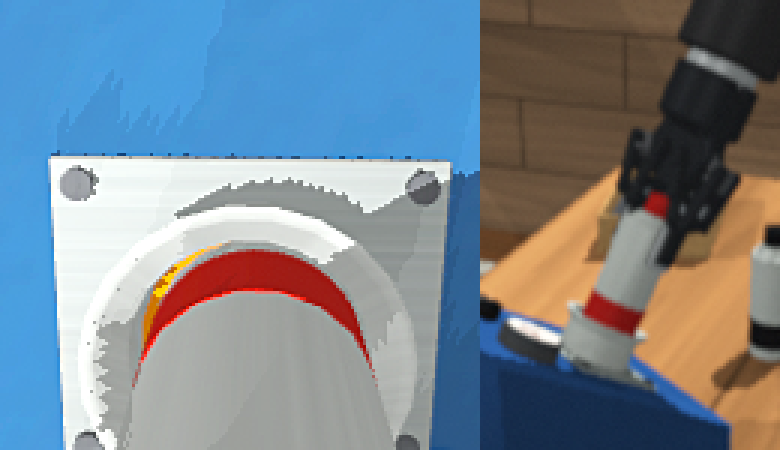

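The view shows the bottle's foot deep inside the bore, with a sliver of pad at (165,280). The spring ramp to about 15 N before the stop agrees with the pad being fully down. It has been held about 2.7 s, so I withdraw along the axis.

Request:
servo_tool(steps=[[[0,0,-0.003],[0,0,0]],[[0,0,-0.004],[0,0,0]],[[0,0,-0.005],[0,0,0]],[[0,0,-0.008],[0,0,0]],[[0,0,-0.012],[0,0,0]]])

```text
time_s: 15.6
position: [623.2, -119.1, 203.5]
tcp_rot: [-1.227, 2.359, 0.329]
wrist_force: [-0.3, 0.6, -0.8]
grip_width: 48.2
finger_force: 62.3
```

Request:
servo_tool(steps=[[[0,0,-0.015],[0,0,0]],[[0,0,-0.02],[0,0,0]],[[0,0,-0.025],[0,0,0]],[[0,0,-0.025],[0,0,0]],[[0,0,-0.01],[0,0,0]]])

```text
time_s: 16.23
position: [596.3, -159.4, 288.7]
tcp_rot: [-1.226, 2.357, 0.324]
wrist_force: [0.1, 0.4, -1.2]
grip_width: 48.4
finger_force: 62.3
```

```bash
python3 - <<'E'
from h import *
T=cam("top"); s=ctrl.state(); print(s["position"],s["wrist_force"],s["joints"].round(2))
im=ctrl.get_image("top").astype(int); m=((im[:,:,1]>im[:,:,0]*1.6+15)&(im[:,:,1]>im[:,:,2]*1.6+15)).astype(np.uint8)
m=cv2.morphologyEx(m,cv2.MORPH_OPEN,np.ones((3,3)));cs,_=cv2.findContours(m,0,2);c=max(cs,key=cv2.contourArea)
a=cv2.approxPolyDP(c,6,True)[:,0]; print([(p.tolist(),atz(T,p,20).round().tolist()) for p in a]); M=cv2.moments(c); print(atz(T,(M["m10"]/M["m00"],M["m01"]/M["m00"]),15))
p=s["position"]; R0=Ro.from_rotvec(s["tcp_rot"]).as_matrix()
for y in (100,145,190): print(y,[r for r in plan(p,R0,np.array([452,364,255.]),rotdown(y),18)][::6])
for r in plan(p,R0,np.array([560,100,280.]),rotdown(145),8): print(r)
for r in plan(np.array([560,100,280.]),rotdown(145),np.array([452,364,250.]),rotdown(145),8)[:1]: print(r)
E
```

```text
[ 596.31089145 -159.37423434  288.72088396] [ 0.14991213  0.43609856 -1.23900678] [-0.28  0.19  0.01 -0.52 -1.24 -0.2 ]
[([93, 235], [539.0, 431.0, 20.0]), ([89, 296], [379.0, 430.0, 20.0]), ([138, 301], [365.0, 302.0, 20.0]), ([147, 244], [513.0, 286.0, 20.0]), ([109, 264], [461.0, 383.0, 20.0]), ([123, 239], [527.0, 350.0, 20.0])]
[444.95768314 366.85669319  15.        ]
100 [[[-0.0157, 0.0233, 0.0111], [0.0112, 0.0276, 0.0426]], [[-0.0107, 0.0273, 0.0072], [0.0112, 0.0276, 0.0426]], [[-0.0043, 0.0296, 0.004], [0.0112, 0.0276, 0.0426]]]
145 [[[-0.0157, 0.0233, 0.0111], [-0.0002, 0.0291, -0.0]], [[-0.0174, 0.0233, 0.0083], [-0.0002, 0.0291, -0.0]], [[-0.0186, 0.0233, 0.0052], [-0.0002, 0.0291, -0.0]]]
190 [[[-0.0157, 0.0233, 0.0111], [-0.0116, 0.0275, -0.0426]], [[-0.0227, 0.0176, 0.0094], [-0.0116, 0.0275, -0.0426]], [[-0.0276, 0.0106, 0.0062], [-0.0116, 0.0275, -0.0426]]]
[[-0.0202, 0.0223, 0.0128], [-0.0005, 0.0654, -0.0]]
[[-0.021, 0.0223, 0.0115], [-0.0005, 0.0654, -0.0]]
[[-0.0217, 0.0223, 0.0101], [-0.0005, 0.0654, -0.0]]
[[-0.0223, 0.0223, 0.0087], [-0.0005, 0.0654, -0.0]]
[[-0.0229, 0.0223, 0.0072], [-0.0005, 0.0654, -0.0]]
[[-0.0233, 0.0223, 0.0057], [-0.0005, 0.0654, -0.0]]
[[-0.0236, 0.0223, 0.0042], [-0.0005, 0.0654, -0.0]]
[[-0.0238, 0.0223, 0.0026], [-0.0005, 0.0654, -0.0]]
[[-0.0193, 0.03, 0.0038], [0.0, 0.0, 0.0]]
```

```bash
python3 - <<'E'
from h import *
s=ctrl.state(); p=s["position"]; R0=Ro.from_rotvec(s["tcp_rot"]).as_matrix()
for r in plan(p,R0,np.array([450,364,240.]),rotdown(145),15): print(np.array(r[0]).round(4).tolist(),r[1])
E
```

```text
[-0.0183, 0.0281, 0.0142] [-0.0003, 0.0349, -0.0]
[-0.0188, 0.028, 0.0136] [-0.0003, 0.0349, -0.0]
[-0.0193, 0.028, 0.0129] [-0.0003, 0.0349, -0.0]
[-0.0197, 0.028, 0.0122] [-0.0003, 0.0349, -0.0]
[-0.0201, 0.028, 0.0116] [-0.0003, 0.0349, -0.0]
[-0.0205, 0.028, 0.0109] [-0.0003, 0.0349, -0.0]
[-0.0209, 0.028, 0.0101] [-0.0003, 0.0349, -0.0]
[-0.0212, 0.028, 0.0094] [-0.0003, 0.0349, -0.0]
[-0.0215, 0.028, 0.0087] [-0.0003, 0.0349, -0.0]
[-0.0218, 0.028, 0.0079] [-0.0003, 0.0349, -0.0]
[-0.0221, 0.028, 0.0072] [-0.0003, 0.0349, -0.0]
[-0.0223, 0.028, 0.0064] [-0.0003, 0.0349, -0.0]
[-0.0225, 0.028, 0.0056] [-0.0003, 0.0349, -0.0]
[-0.0227, 0.028, 0.0048] [-0.0003, 0.0349, -0.0]
[-0.0229, 0.028, 0.0041] [-0.0003, 0.0349, -0.0]
```

Request:
servo_tool(steps=[[[-0.0185,0.028,0.014],[0,0.035,0]],[[-0.019,0.028,0.0135],[0,0.035,0]],[[-0.0195,0.028,0.013],[0,0.035,0]],[[-0.0195,0.028,0.012],[0,0.035,0]],[[-0.02,0.028,0.0115],[0,0.035,0]]])

```text
time_s: 16.9
position: [546.9, 17.5, 270.2]
tcp_rot: [-1.304, 2.506, 0.228]
wrist_force: [0.8, 0.3, -2.2]
grip_width: 48.2
finger_force: 62.2
```

Request:
servo_tool(steps=[[[-0.0205,0.028,0.011],[0,0.035,0]],[[-0.021,0.028,0.01],[0,0.035,0]],[[-0.021,0.028,0.0095],[0,0.035,0]],[[-0.0215,0.028,0.0085],[0,0.035,0]],[[-0.022,0.028,0.008],[0,0.035,0]]])

```text
time_s: 17.52
position: [498.0, 191.9, 254.1]
tcp_rot: [-1.379, 2.65, 0.118]
wrist_force: [0.9, -0.4, -0.8]
grip_width: 48.3
finger_force: 62.2
```

Request:
servo_tool(steps=[[[-0.022,0.028,0.007],[0,0.035,0]],[[-0.0225,0.028,0.0065],[0,0.035,0]],[[-0.0225,0.028,0.0055],[0,0.035,0]],[[-0.0225,0.028,0.005],[0,0.035,0]],[[-0.023,0.028,0.004],[0,0.035,0]]])

```text
time_s: 18.15
position: [449.3, 366.3, 237.4]
tcp_rot: [1.449, -2.784, 0.003]
wrist_force: [-0.1, -0.6, -1.8]
grip_width: 48.9
finger_force: 62.2
```

Request:
servo_tool(steps=[[[0,0,0],[0,0,0]],[[0,0,0],[0,0,0]]])

```text
time_s: 18.4
position: [449.9, 365.0, 237.4]
tcp_rot: [1.449, -2.784, 0.003]
wrist_force: [0.4, -0.4, -1.4]
grip_width: 48.8
finger_force: 62.3
```

```bash
python3 - <<'E'
from h import *
s=ctrl.state(); p=s["position"];R=Ro.from_rotvec(s["tcp_rot"]).as_matrix(); C=cam("wrist",s)
im=ctrl.get_image("wrist"); cv2.imwrite("pics/w5.png",im[:,:,::-1]); S=ctrl.get_image("side")[:,:,::-1]
print(p,R[:,2],s["wrist_force"],"base",proj(C,p+R@[0,0,78]),"tray",proj(C,[452,364,4]))
cv2.imwrite("pics/c5.png",np.hstack([cv2.resize(im[:,:,::-1],(460,345)),cv2.resize(S[220:420,140:340],(340,345),interpolation=2)]))
for d in(0,5,-5): print(d,np.degrees(np.arctan2(*R[:2,1][::-1])))
E
```

```text
[449.87077611 365.02727448 237.39915894] [-0.00145817 -0.00295014 -0.99999459] [ 0.40110119 -0.38443354 -1.40632307] base [283.72199518 219.7975915 ] tray [282.23085773 176.90784112]
0 145.00191842221452
5 145.00191842221452
-5 145.00191842221452
```

View pics/c5.png

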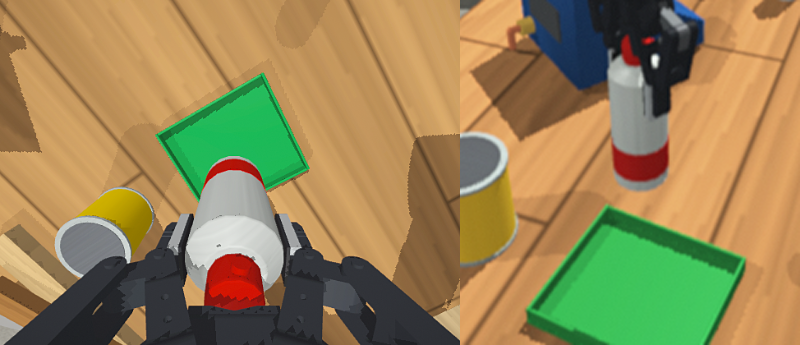

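The bottle hangs over the tray. The tray's visible corners, (158,133) and (308,172), put its centre at about (233,152), matching the prediction, and the bottle looks upright in the side view. I lower it and feel for the floor.

Request:
servo_tool(steps=[[[0,0,0.03],[0,0,0]],[[0,0,0.04],[0,0,0]],[[0,0,0.04],[0,0,0]],[[0,0,0.025],[0,0,0]],[[0,0,0.008],[0,0,0]]])

```text
time_s: 19.12
position: [450.0, 363.3, 94.0]
tcp_rot: [1.447, -2.785, 0.004]
wrist_force: [0.3, 0.2, -1.4]
grip_width: 48.6
finger_force: 62.3
```

Request:
servo_tool(steps=[[[0,0,0.003],[0,0,0]],[[0,0,0.002],[0,0,0]],[[0,0,0.002],[0,0,0]],[[0,0,0],[0,0,0]]])

```text
time_s: 19.62
position: [450.3, 365.0, 88.5]
tcp_rot: [1.45, -2.786, 0.002]
wrist_force: [1.4, -0.1, -2.2]
grip_width: 48.5
finger_force: 62.3
```

Request:
servo_tool(steps=[[[0,0,0.001],[0,0,0]],[[0,0,0.001],[0,0,0]],[[0,0,0],[0,0,0]]])

```text
time_s: 20.0
position: [450.2, 364.7, 86.0]
tcp_rot: [1.449, -2.785, 0.003]
wrist_force: [-0.7, 0.5, -1.3]
grip_width: 48.2
finger_force: 62.3
```

Request:
servo_tool(steps=[[[0,0,0.001],[0,0,0]],[[0,0,0.001],[0,0,0]],[[0,0,0],[0,0,0]]])

```text
time_s: 20.38
position: [450.2, 364.7, 84.0]
tcp_rot: [1.449, -2.786, 0.003]
wrist_force: [-0.3, 0.8, -1.5]
grip_width: 48.6
finger_force: 62.3
```

Request:
servo_tool(steps=[[[0,0,0.001],[0,0,0]],[[0,0,0],[0,0,0]]])

```text
time_s: 20.62
position: [450.2, 364.8, 83.0]
tcp_rot: [1.449, -2.786, 0.003]
wrist_force: [0.6, -0.2, -1.3]
grip_width: 48.2
finger_force: 62.3
```

Request:
servo_tool(steps=[[[0,0,0.001],[0,0,0]],[[0,0,0],[0,0,0]]])

```text
time_s: 20.88
position: [450.2, 364.8, 82.1]
tcp_rot: [1.449, -2.786, 0.003]
wrist_force: [0.2, -1.0, -1.7]
grip_width: 48.5
finger_force: 62.5
```

Request:
servo_tool(steps=[[[0,0,0.001],[0,0,0]],[[0,0,0],[0,0,0]]])

```text
time_s: 21.12
position: [450.4, 364.9, 82.0]
tcp_rot: [1.45, -2.786, 0.003]
wrist_force: [-2.3, -1.6, 5.9]
grip_width: 48.5
finger_force: 63.2
```

Request:
servo_tool(steps=[[[0,0,0.001],[0,0,0]],[[0,0,0],[0,0,0]]])

```text
time_s: 21.38
position: [450.5, 365.0, 82.0]
tcp_rot: [1.451, -2.786, 0.002]
wrist_force: [-4.5, -3.5, 14.0]
grip_width: 48.7
finger_force: 64.1
```

The floor is felt at TCP z = 82.0. I relieve the force and open.

Request:
servo_tool(steps=[[[0,0,-0.0015],[0,0,0]],[[0,0,0],[0,0,0]]])

```text
time_s: 21.62
position: [450.4, 365.0, 82.0]
tcp_rot: [1.45, -2.786, 0.002]
wrist_force: [-1.8, -1.5, 4.9]
grip_width: 48.5
finger_force: 62.9
```

Request:
servo_tool(steps=[[[0,0,0],[0,0,0]],[[0,0,0],[0,0,0]],[[0,0,0],[0,0,0]],[[0,0,0],[0,0,0]],[[0,0,0],[0,0,0]]], hand=0.085)

```text
time_s: 22.25
position: [450.2, 364.8, 81.6]
tcp_rot: [1.449, -2.786, 0.003]
wrist_force: [-0.3, 0.3, -0.7]
grip_width: 85.1
finger_force: 0.0
```

Request:
servo_tool(steps=[[[0,0,-0.01],[0,0,0]],[[0,0,-0.02],[0,0,0]],[[0,0,-0.03],[0,0,0]],[[0,0,-0.04],[0,0,0]],[[0,0,-0.04],[0,0,0]]])

```text
time_s: 22.88
position: [450.3, 365.0, 223.7]
tcp_rot: [1.45, -2.786, 0.002]
wrist_force: [0.5, 0.8, 1.5]
grip_width: 85.1
finger_force: 0.0
```

Request:
servo_tool(steps=[[[0,0,-0.02],[0,0,0]],[[0,0,0],[0,0,0]]])

```text
time_s: 23.12
position: [450.9, 365.8, 244.3]
tcp_rot: [-1.449, 2.785, 0.0]
wrist_force: [0.0, 0.7, 0.5]
grip_width: 85.4
finger_force: 0.0
```

```bash
python3 - <<'E'
from h import *
s=ctrl.state(); C=cam("wrist",s); im=ctrl.get_image("wrist")[:,:,::-1]; S=ctrl.get_image("side")[:,:,::-1]
print(s["position"],s["grip_width"],s["wrist_force"],"head",proj(C,[450.5,365,140]))
cv2.imwrite("pics/c6.png",np.hstack([cv2.resize(im,(460,345)),cv2.resize(S[170:420,140:340],(276,345))]))
E
```

```text
[450.90261611 365.81069523 244.27397805] 85.38723739418614 [0.04953487 0.74835565 0.52378569] head [283.76381791 207.57586939]
```

View pics/c6.png

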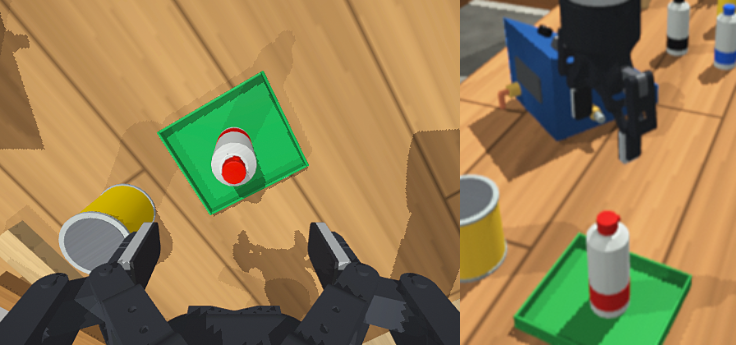

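The bottle stands upright near the middle of the tray: its head is at (233,170), matching the prediction. The gripper is clear of it and the bystanders I can see are still standing. I hand in.

```bash
python3 -c "
from workcell import ctrl
print(ctrl.finish_job())"
```

```text
the job is handed in; nothing more can be done
None
```

I pressed the red-headed bottle into the cup to the pad's hard stop and held it there about 2.7 s at roughly 30 N, then set it upright in the green tray, let go, and handed the job in at about 23 s; the hand-in returned no verdict.

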